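# Put the blue pipette back on its rest

## Task

Pick up the blue pipette from the bench and lay it across the raised two-post pipette rest, its handle down in both notches and about centred on the rest. Set it down rather than dropping it, let go, and leave the orange pipette where it is.

Things in the scene. Friction and masses are not known exactly. Their poses are not given: they have to be found in the camera images.
- pipette_blue: Hand pipette (90 g), blue sleeve and button, lying on the bench. Handle: bar 130 long, 28 wide, 28 mm high. Origin: handle centre (balance point, place to grip across y), 14 mm above the bench. +x: along it to the thin nose (ends at 150 mm); -x: to the plunger button (ends at 97 mm, 22 mm wide); z up. A finger hook rises 12 mm above the handle at x = -52 to -62 mm.
- pipette_orange: A pipette of the same shape, size and axes, with orange sleeve and button, lying on the bench: a bystander to be left alone.
- rest: Pipette rest, fixed: dark base 130 x 80 x 10 mm, two posts at x = -40 and +40 mm with yellow notches 12 mm thick. Origin: centre of base underside, on the bench; x runs post to post, as a pipette lies on it (either way); z up. Notch floors 80 mm up, 36 mm wide; cheeks flare to 60 mm apart, 96 mm up. Lying pipette's origin: 94 mm up. Between notches: 68 mm free for fingers.

How it is judged:
By the outcome, as a careful person would: the job done as asked, in the order asked, and still so for the second after the job is handed in, with the robot touching nothing.
It also fails if it takes over 35 s, if anything falls off the work surface, if the arm or the gripper's body presses on something with over 40 N, if the wrist force passes 120 N, or if a joint passes its speed limit or range.

## Robot

A 6-joint arm with a two-finger parallel gripper is mounted at the origin on the work surface. World frame = base frame: x ahead of the robot, y to its left, z up, the work surface at z = 0. Lengths are in mm, angles in rad, forces in N, time in s.
With the tool pointing down it reaches from about 275 to 750 mm from the base axis. Payload 10.2 kg.
Tool frame: the origin (TCP) lies between the finger pads; the fingertips stand 17 mm ahead of it and the grasp point (between the pads) lies 2 mm behind it (tips_ahead is the distance from the TCP to the fingertips, in mm); z points along the fingers, y is the line along which they close (so a half turn about z gives the same grasp; the last joint's range is limited). The gripper opens to 85 mm and grips with 20 to 120 N. Pads are 22 mm wide; open, the fingers measure 114 mm over their backs; the gripper's body (76 mm by 85 mm) begins 54 mm behind the grasp point. The pads swing forward as they close: fully open they stand 13 mm farther back than shut.
Start: joints at [-1.426, 0.313, 1.498, -0, 1.331, -0.223], TCP at [188.759, -489.899, 248.294] pointing down, gripper open.
Joint ranges: [-2.94, 2.94], [-0.97, 2.17], [0.19, 2.56], [-1.23, 4.37], [0.02, 3.11], [-2.88, 2.88]. Speed limits (rad/s): [2.39, 2.39, 3.01, 3.14, 3.14, 3.14].

## Interface

Orientations are given as a unit quaternion [w, x, y, z].
In Python, from rig import sense, capture, finish_job, boxes_of, tips_ahead gives the robot as it stands.
- The arm moves only by the tool drive_tool, never from a script. Its argument "commands" is text: rows parted by semicolons, each of 7 numbers parted by spaces: the shift along the world's x, y, z in units of 0.1 m (1.0 is 0.1 m), then the turn, a rotation vector about the world's x, y, z in units of pi/4 rad (1.0 is pi/4 rad), then the opening in per cent of the stroke, from 0 (shut) to 100 (fully open). A call has 1 to 20 rows; each row shifts and turns the commanded pose from where the row before left it; what a row does not reach is not made up. A row lasts 1/12 s, in which the tool goes at most 41.7 mm and 7.16 degrees, less where a joint would pass 70% of its speed; a pose out of reach is approached as far as the arm can. A call with a number of a shift or a turn outside -1 to 1 is refused whole. A call with a gripper value outside its range is refused whole. The fingers move at their own pace and stop on an object; "force" is the grip in N (left out, the last holds). Time passes only in rows, so rows that do not move let the fingers close. It gives the time, the measured TCP pose, the force, the opening and the grip force at its end, in the units of the state.
- sense(): the state, without advancing time (a new reading comes with each control period).
- capture(name): name is "scene" or "top" or "wrist"; returns a dict with "pixels" (400x640x3 uint8, blue, green, red), "fov_y" (degrees; the focal length in pixels is half the picture's height over the tangent of half this angle, whatever the lens; pixels are square), "cx", "cy" (the principal point, pixels), "k1" (the pictures are not rectified: a ray, as slopes to the right and down, at radius r is drawn at 1 + k1 r^2 times it, then the intrinsics apply), "position" and "attitude" of the camera in the world; the wrist camera has in their place "tool_from_camera" (4x4, takes a point from camera to tool coordinates, whose origin is the TCP and whose axes are the flange's). Camera axes: x right, y down, z forward; pixel columns grow to the right and rows downward; lengths in mm; the calibration is good to about 2 mm. A picture is of the moment at which its call begins: read the wrist's pose just before it. There is no depth.
- finish_job(): hands the job in; it is judged then, once.
Trained networks look in a picture, given as the dict that the camera call returned (one of the last four; its "shot" number tells which), for a name from the list of things; names that differ only in an ending like _2 or _b are one class to them, and where a whole thing is asked for, a point or a joint stands for the part that bears it (a point fixed in the world has none). Each returns a list of dicts, best first, with "confidence" (0 to 1); they miss things now and then, are a little off and sometimes report something else, mostly with a low value. They report only what shows in the picture. A call takes as long as a camera call.
- boxes_of(picture, name): "position" ([column, row] in pixels, amid what is visible of it).
The state is a dict: "time_s": time; "joints": joint angles; "dq": joint speeds; "tau": joint torques, N m; "eef_pos": TCP position; "ee_rot": TCP orientation; "force": force on the tool from outside, world axes, zero at the start; "wrist_torque": the same for the moment, N m; "grip_width": opening from 0.0 (shut) to 1.0 (fully open); "grip_force": force on a finger pad.
Only numpy, scipy, OpenCV 4.12 (cv2) and the standard library are available. Lean on these libraries where they do the work, as an engineer would, in place of code of your own. Each camera call takes 0.05 s, during which the arm holds its last target. There are 200 camera calls.

## Working session

There is one attempt and no reset: what is moved stays moved. The work goes in short steps, Python scripts to look and compute and a tool call to move; the robot and the scene stay as the last step left them, time stands still between calls to the robot, and variables do not carry over. Pictures are saved under pics/ and viewed, at most 10 in all, crops included, and the job is handed in when it is done.

Besides the shell and the picture viewer there is one more tool, called as name(argument=value, ...) on one line, values as JSON. drive_tool: Moves the arm, as the interface text tells. Shifts and turns lie within -1 to 1; 1 stands for 0.1 m of shift or pi/4 rad of turn. Its arguments: {"type":"object","properties":{"commands":{"type":"string"},"force":{"type":"number"}},"required":["commands"]}

```bash
mkdir -p pics
cat > h.py <<'E'
import numpy as np, cv2
from scipy.spatial.transform import Rotation as R
from rig import *
def cam(c,s=None):
    h=c["pixels"].shape[0]; f=h/2/np.tan(np.radians(c["fov_y"])/2)
    if "tool_from_camera" in c:
        T=np.array(c["tool_from_camera"]); q=s["ee_rot"]
        W=np.eye(4); W[:3,:3]=R.from_quat([q[1],q[2],q[3],q[0]]).as_matrix(); W[:3,3]=s["eef_pos"]
        T=W@T; return f,T[:3,:3],T[:3,3]
    a=np.array(c["attitude"],float)
    M=a if a.shape==(3,3) else R.from_quat([a[1],a[2],a[3],a[0]]).as_matrix()
    return f,M,np.array(c["position"],float)
def world(c,uv,z,s=None):
    f,M,p=cam(c,s); K=np.array([[f,0,c["cx"]],[0,f,c["cy"]],[0,0,1]])
    d=(np.array(uv,float)-[c["cx"],c["cy"]])/f
    u=d.copy()
    for _ in range(30): u=d/(1+c["k1"]*(u@u))
    r=M@np.array([u[0],u[1],1]); return p+r*(z-p[2])/r[2]
E
python3 - <<'E'
from h import *
s=sense(); print(s["time_s"],s["eef_pos"],s["ee_rot"],s["force"])
for n in ("top","scene"):
    c=capture(n); cv2.imwrite(f"pics/{n}1.png",c["pixels"]); print(n,c["position"],c["attitude"],c["fov_y"],c["k1"])
    for o,z in (("pipette_blue",14),("pipette_orange",14),("rest",80)):
        for b in boxes_of(c,o)[:2]: print(o,b["confidence"],b["position"],world(c,b["position"],z).round())
E
```

```text
0.0 [ 188.71553534 -489.64194033  247.70194939] [-6.74924402e-04  9.83137041e-01  1.82869087e-01  2.70860690e-05] [-0.6235923  -0.00139135  0.22090334]
top [425.67775572  11.05369418 856.76230688] [-0.02770061  0.71582166 -0.69680327  0.03601699] 57.03001277377881 -0.08304810879103741
pipette_blue 0.82 [433.9, 186.3] [ 524. -273.   14.]
pipette_orange 0.57 [179.2, 199.6] [477. 317.  14.]
rest 0.66 [300.7, 188.6] [503.  35.  80.]
scene [1018.12637069 -191.34071229  658.38692311] [-0.29214527  0.7781484   0.51972122 -0.19755015] 54.431251371637224 -0.056804212748072416
pipette_blue 0.87 [181.6, 261.8] [ 540. -268.   14.]
pipette_orange 0.6 [421.8, 169.6] [499. 311.  14.]
rest 0.81 [318.0, 206.1] [562.  13.  80.]
```

View pics/top1.png

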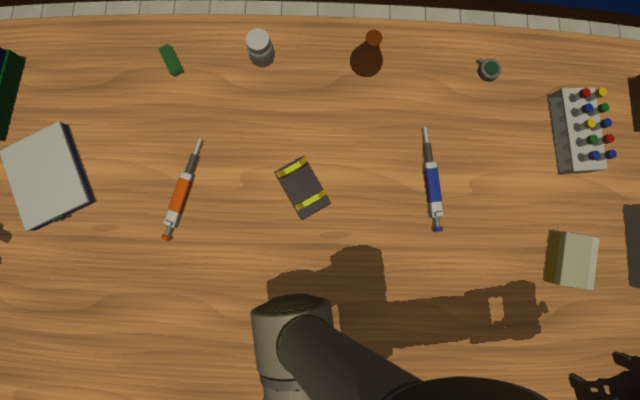

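View pics/scene1.png

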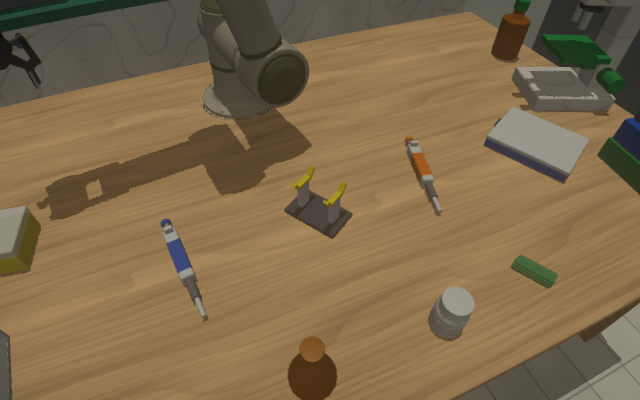

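The top view shows the blue pipette from its nose at (425,128) to its button at (437,230). The yellow notches are at about (292,167) and (311,201). I'll measure these more exactly by colour.

```bash
cat >> h.py <<'E'
def blob(c,lo,hi,box,n=1):
    h=cv2.cvtColor(c["pixels"],cv2.COLOR_BGR2HSV); m=cv2.inRange(h,lo,hi)
    k=np.zeros_like(m); x0,y0,x1,y1=box; k[y0:y1,x0:x1]=m[y0:y1,x0:x1]
    N,l,st,ce=cv2.connectedComponentsWithStats(k)
    out=[]
    for i in sorted(range(1,N),key=lambda i:-st[i,4])[:n]:
        pts=np.argwhere(l==i)[:,::-1]
        out.append((ce[i],st[i,4],cv2.minAreaRect(pts.astype(np.float32))))
    return out
E
python3 - <<'E'
from h import *
c=capture("top")
t=world(c,(425,128),14);b=world(c,(437.5,230.5),14)
d=t-b;print("pip",t,b,np.hypot(*d[:2]),np.degrees(np.arctan2(d[1],d[0])), b+d*97/247)
for x in blob(c,(105,100,40),(130,255,255),(400,110,460,250),2): print("blue",x,world(c,x[0],20))
Y=blob(c,(22,120,80),(35,255,255),(260,140,340,230),2)
P=[world(c,y[0],88) for y in Y]
for y,p in zip(Y,P): print("yel",y,p)
d=P[0]-P[1];print("rest",(P[0]+P[1])/2,np.hypot(*d[:2]),np.degrees(np.arctan2(d[1],d[0])))
E
```

```text
pip [ 662.47686083 -252.55324544   14.        ] [ 421.5749745  -281.40265392   14.        ] 242.6231794536171 6.828982433176221 [ 516.18016873 -270.07312913   14.        ]
blue (array([433.22191011, 184.6741573 ]), np.int32(356), ((433.20965576171875, 184.57205200195312), (32.51227569580078, 10.837424278259277), 82.40535736083984)) [ 527.10970207 -269.33385874   20.        ]
blue (array([437.8, 228.8]), np.int32(20), ((438.0, 228.5), (3.0, 6.0), 90.0)) [ 425.50791258 -280.01704223   20.        ]
yel (array([291.65      , 167.31363636]), np.int32(220), ((291.6565246582031, 167.17234802246094), (7.643153190612793, 33.22502899169922), 60.75117111206055)) [547.20788148  55.18792266  88.        ]
yel (array([310.1826484 , 200.05479452]), np.int32(219), ((310.4458312988281, 199.98406982421875), (6.7837395668029785, 33.998504638671875), 61.38954162597656)) [479.08177828  14.18155176  88.        ]
rest [513.14482988  34.68473721  88.        ] 79.51533431794532 31.044518675231707
```

drive_tool(commands=".27 .18 -.08 0 0 -.026 100;.27 .18 -.08 0 0 -.026 100;.27 .18 -.08 0 0 -.026 100;.27 .18 -.08 0 0 -.026 100;.27 .18 -.08 0 0 -.026 100;.27 .18 -.08 0 0 -.026 100;.27 .18 -.08 0 0 -.026 100;.27 .18 -.08 0 0 -.026 100;.27 .18 -.08 0 0 -.026 100;.27 .18 -.08 0 0 -.026 100;.27 .18 -.08 0 0 -.026 100;.27 .18 -.08 0 0 -.026 100;0 0 0 0 0 0 100;0 0 0 0 0 0 100;0 0 0 0 0 0 100")

```text
time_s: 1.7
eef_pos: [512.4, -274.2, 152.4]
ee_rot: [0.0, 0.998, 0.061, -0.0]
force: [-0.2, 0.0, 0.6]
grip_width: 0.998
grip_force: 0.0
```

Run:
```python
from h import *
s=sense(); c=capture("wrist"); cv2.imwrite("pics/w1.png",c["pixels"])
print(s["time_s"],s["eef_pos"],s["ee_rot"],tips_ahead() if callable(tips_ahead) else tips_ahead)
for x in blob(c,(105,100,40),(130,255,255),(0,0,640,400),2):
    print("blue",x,world(c,x[0],20,s))
    B=cv2.boxPoints(x[2]); print([world(c,p,28,s).round(1) for p in B])
```

```text
1.7 [ 512.44584738 -274.20735015  152.3527251 ] [ 5.04031895e-05  9.98110081e-01  6.14512171e-02 -1.04897697e-04] 17.0
blue (array([316.71617162, 174.62009534]), np.int32(2727), ((316.5, 175.0), (88.0, 31.0), 90.0)) [ 528.83935134 -270.93736927   20.        ]
[array([ 565.2, -253.7,   28. ]), array([ 568.3, -278.7,   28. ]), array([ 492.1, -289.2,   28. ]), array([ 488.8, -261.7,   28. ])]
blue (array([317.23300971, 275.69902913]), np.int32(206), ((317.5, 274.5), (15.0, 19.0), 90.0)) [ 428.23943621 -283.67543108   20.        ]
[array([ 441.4, -273.4,   28. ]), array([ 443.6, -291.1,   28. ]), array([ 427.6, -293.2,   28. ]), array([ 425.4, -275.2,   28. ])]
```

View pics/w1.png

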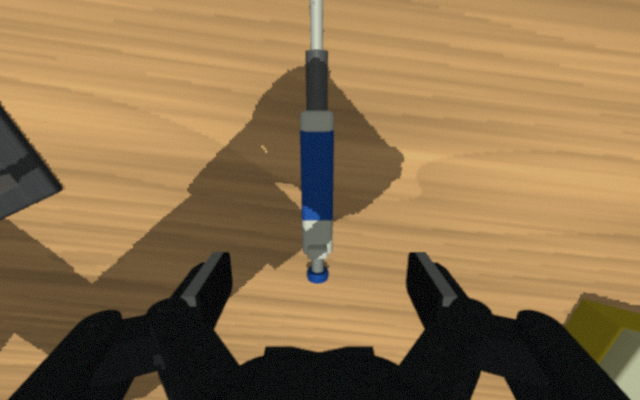

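The view shows the pipette vertical at column 317, aligned with the fingers. The axis is at 7.2°, its origin is about (518,-272.3), and the tool is already at 7.0°. I'll lower and grip.

drive_tool(commands=".028 .01 -.3 0 0 0 100;.028 .01 -.3 0 0 0 100;0 0 -.3 0 0 0 100;0 0 -.2 0 0 0 100;0 0 -.12 0 0 0 100;0 0 -.1 0 0 0 100;0 0 0 0 0 0 100;0 0 0 0 0 0 100;0 0 0 0 0 0 15;0 0 0 0 0 0 15;0 0 0 0 0 0 15;0 0 0 0 0 0 15;0 0 0 0 0 0 15;0 0 0 0 0 0 15;0 0 0 0 0 0 15;0 0 0 0 0 0 15;0 0 0 0 0 0 15", force=35)

```text
time_s: 3.17
eef_pos: [518.6, -272.0, 20.8]
ee_rot: [0.0, 0.998, 0.061, 0.0]
force: [-0.9, 0.4, 5.4]
grip_width: 0.319
grip_force: 36.7
```

drive_tool(commands="0 0 .08 0 0 0 15;0 0 .12 0 0 0 15;0 0 .2 0 0 0 15;0 0 .3 0 0 0 15;0 0 .3 0 0 0 15;0 0 .3 0 0 0 15;0 0 .2 0 0 0 15;0 0 .1 0 0 0 15;0 0 0 0 0 0 15;0 0 0 0 0 0 15;0 0 0 0 0 0 15")

```text
time_s: 4.08
eef_pos: [517.8, -271.5, 178.7]
ee_rot: [-0.001, 0.998, 0.061, -0.001]
force: [-0.8, 0.6, -0.2]
grip_width: 0.324
grip_force: 35.9
```

Run:
```python
from h import *
s=sense(); c=capture("wrist"); print(s["time_s"],s["eef_pos"],s["force"],s["wrist_torque"])
d=capture("scene"); cv2.imwrite("pics/w2.png",cv2.resize(np.hstack([c["pixels"],d["pixels"]]),(800,250),interpolation=cv2.INTER_AREA))
z0=s["eef_pos"][2]-20.8
for x in blob(c,(105,100,40),(130,255,255),(0,0,640,400),2):
    print("blue",x,world(c,x[0],20+z0,s))
```

```text
4.0833 [ 517.79763922 -271.4978911   178.69732781] [-0.78087033  0.59915286 -0.22028994] [-0.05116007  0.00838018  0.00253226]
blue (array([318.68246052, 252.48524522]), np.int32(9624), ((318.5, 253.5), (159.0, 65.0), 90.0)) [ 528.07760117 -270.52661563  177.89732781]
```

View pics/w2.png

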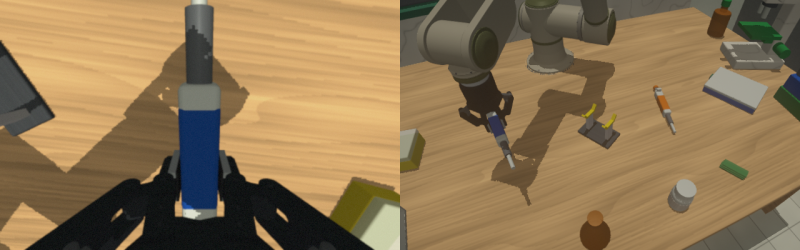

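The pipette is held level and in line at column 318. It is clear of the bench and hasn't slipped. Next I'll carry it over the rest and turn it 24°.

drive_tool(commands="0 .15 0 0 0 .03 15;-.005 .3 0 0 0 .054 15;-.005 .3 0 0 0 .054 15;-.005 .3 0 0 0 .054 15;-.005 .3 0 0 0 .054 15;-.005 .3 0 0 0 .054 15;-.005 .3 0 0 0 .054 15;-.005 .3 0 0 0 .054 15;-.005 .3 0 0 0 .054 15;-.005 .3 0 0 0 .054 15;-.005 .2 0 0 0 .018 15;0 .01 0 0 0 0 15;0 0 0 0 0 0 15;0 0 0 0 0 0 15;0 0 0 0 0 0 15")

```text
time_s: 5.43
eef_pos: [513.3, 33.4, 180.1]
ee_rot: [-0.0, 0.964, 0.267, -0.0]
force: [0.4, 0.1, -0.9]
grip_width: 0.319
grip_force: 35.9
```

Run:
```python
from h import *
s=sense(); c=capture("wrist"); print(s["time_s"],s["eef_pos"],s["ee_rot"])
d=capture("top"); cv2.imwrite("pics/w3.png",np.vstack([cv2.resize(c["pixels"],(480,300)),d["pixels"][100:300,200:520].repeat(1,0)]) if 0 else np.hstack([cv2.resize(c["pixels"],(480,300)),cv2.resize(d["pixels"][110:260,230:390],(320,300))]))
dz=s["eef_pos"][2]-20.8
for x in blob(c,(105,100,40),(130,255,255),(0,0,640,400),1): print("blue",x,world(c,x[0],20+dz,s))
for x in blob(c,(22,120,60),(35,255,255),(0,0,640,400),4): print("yel",x,world(c,x[0],88,s))
for x in blob(d,(22,120,60),(35,255,255),(260,140,340,230),4): print("topyel",x[:2],world(d,x[0],88))
```

```text
5.4333 [513.28424488  33.35304876 180.07635049] [-1.73899686e-05  9.63622788e-01  2.67265938e-01 -2.00440057e-04]
blue (array([318.61559689, 251.72506132]), np.int32(9784), ((318.5, 253.5), (159.0, 69.0), 90.0)) [522.47448432  38.51922988 179.27635049]
yel (array([362.08504399, 154.08504399]), np.int32(341), ((362.0, 154.0), (20.0, 18.0), 90.0)) [565.00055446  27.17834871  88.        ]
yel (array([277.88235294, 155.05042017]), np.int32(238), ((277.5, 154.5), (19.0, 13.0), 90.0)) [532.92895413  79.21128826  88.        ]
yel (array([363.25 , 248.125]), np.int32(8), ((363.2500305175781, 248.25003051757812), (3.535533905029297, 1.4142134189605713), 45.0)) [502.35126674 -15.39602827  88.        ]
topyel (array([301.66666667, 204.2962963 ]), np.int32(27)) [469.71220405  31.72971567  88.        ]
topyel (array([319.55555556, 194.05555556]), np.int32(18)) [492.21787564  -5.11041284  88.        ]
```

View pics/w3.png

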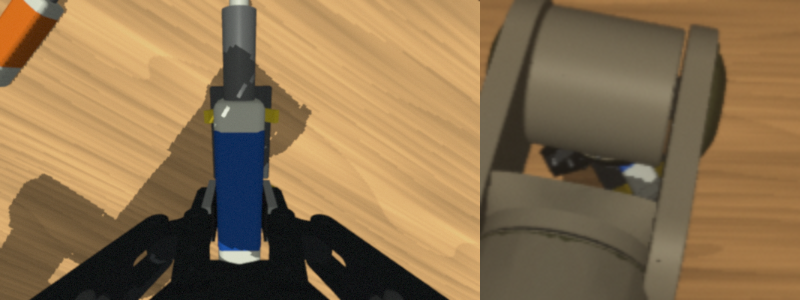

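The wrist view shows the notch ends at columns of about 268 and 372, which puts their middle at 320. The pipette is at 318.6, so it's centred within about 1.5 mm and the angle matches. I'll lower it, slowly at the end. Contact should come with the TCP at z≈101.

drive_tool(commands="0 0 -.15 0 0 0 15;0 0 -.2 0 0 0 15;0 0 -.2 0 0 0 15;0 0 -.1 0 0 0 15;0 0 -.05 0 0 0 15;0 0 -.02 0 0 0 15;0 0 0 0 0 0 15;0 0 0 0 0 0 15;0 0 0 0 0 0 15")

```text
time_s: 6.28
eef_pos: [513.8, 34.0, 109.2]
ee_rot: [0.0, 0.963, 0.268, 0.001]
force: [0.0, -0.2, -0.6]
grip_width: 0.322
grip_force: 35.9
```

Run:
```python
from h import *
s=sense(); c=capture("wrist"); print(s["eef_pos"],s["force"])
d=capture("scene")
cv2.imwrite("pics/w4.png",np.hstack([cv2.resize(c["pixels"],(400,250)),cv2.resize(d["pixels"][130:280,230:470],(400,250))]))
```

```text
[513.82314276  34.03571809 109.16227697] [ 0.04076634 -0.20966562 -0.62363393]
```

View pics/w4.png

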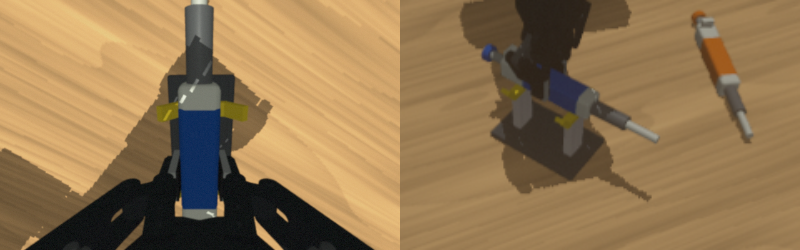

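The notch ends are at columns 156 and 248 in the crop, so their middle is 202. The handle is at 199, about 1.5 mm off and inside the 4 mm slack. I'll nudge it over and lower it.

drive_tool(commands=".007 -.011 -.02 0 0 0 15;0 0 -.02 0 0 0 15;0 0 -.02 0 0 0 15;0 0 -.01 0 0 0 15;0 0 0 0 0 0 15;0 0 0 0 0 0 15")

```text
time_s: 6.88
eef_pos: [514.0, 33.0, 101.2]
ee_rot: [-0.0, 0.963, 0.268, -0.0]
force: [0.4, -0.2, -0.5]
grip_width: 0.321
grip_force: 36.0
```

drive_tool(commands="0 0 -.01 0 0 0 15;0 0 0 0 0 0 15;0 0 0 0 0 0 15")

```text
time_s: 7.13
eef_pos: [514.2, 33.0, 100.8]
ee_rot: [0.0, 0.963, 0.268, 0.0]
force: [-2.5, -0.3, 4.8]
grip_width: 0.314
grip_force: 36.6
```

Contact came at the expected height (4.8 N). I'll release gently.

drive_tool(commands="0 0 0 0 0 0 34;0 0 0 0 0 0 36;0 0 0 0 0 0 40;0 0 0 0 0 0 45;0 0 0 0 0 0 55;0 0 0 0 0 0 70;0 0 0 0 0 0 80;0 0 0 0 0 0 80;0 0 0 0 0 0 80;0 0 0 0 0 0 80", force=20)

```text
time_s: 7.97
eef_pos: [514.1, 33.0, 100.3]
ee_rot: [0.0, 0.963, 0.268, 0.0]
force: [-0.1, 0.5, 0.0]
grip_width: 0.807
grip_force: 0.0
```

drive_tool(commands="0 0 .05 0 0 0 80;0 0 .1 0 0 0 80;0 0 .2 0 0 0 80;0 0 .3 0 0 0 80;0 0 .3 0 0 0 80;0 0 .3 0 0 0 80;0 0 .1 0 0 0 80;0 0 0 0 0 0 80;0 0 0 0 0 0 80;0 0 0 0 0 0 80")

```text
time_s: 8.8
eef_pos: [513.5, 33.1, 234.0]
ee_rot: [-0.001, 0.963, 0.268, -0.001]
force: [0.0, 0.5, -1.1]
grip_width: 0.796
grip_force: 0.0
```

Run:
```python
from h import *
s=sense(); c=capture("wrist"); print(s["eef_pos"],s["force"])
d=capture("scene")
cv2.imwrite("pics/w5.png",np.hstack([cv2.resize(c["pixels"],(400,250)),cv2.resize(d["pixels"][130:280,230:470],(400,250))]))
for x in blob(c,(105,100,40),(130,255,255),(0,0,640,400),1): print("blue",x,world(c,x[0],100,s))
for x in blob(c,(22,120,60),(35,255,255),(0,0,640,400),4): print("yel",x,world(c,x[0],90,s))
```

```text
[513.48968095  33.08791709 234.00176582] [ 0.01573503  0.52909574 -1.14653443]
blue (array([319.45864395, 180.52644657]), np.int32(2817), ((319.5, 180.5), (87.0, 33.0), 90.0)) [522.94714289  37.63917869 100.        ]
yel (array([348.88031915, 143.21542553]), np.int32(376), ((348.8769226074219, 143.484619140625), (25.427120208740234, 15.628376007080078), 7.125016689300537)) [563.51524302  31.54779006  90.        ]
yel (array([291.4491018 , 143.96407186]), np.int32(334), ((291.5, 144.0), (16.0, 21.0), 90.0)) [536.59998912  74.95299901  90.        ]
yel (array([346.39735099, 224.69205298]), np.int32(302), ((346.4097595214844, 224.7345428466797), (25.702898025512695, 13.569408416748047), 21.037511825561523)) [496.44726987  -8.83888954  90.        ]
yel (array([294.01020408, 225.36394558]), np.int32(294), ((294.226806640625, 225.51034545898438), (14.519449234008789, 23.75910186767578), 66.03751373291016)) [469.65745605  34.26579741  90.        ]
```

View pics/w5.png

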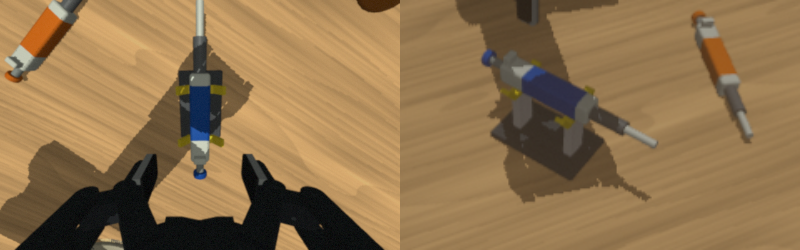

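The pipette lies level in both notches, centred within about 2–3 mm. The gripper is clear and the orange pipette hasn't moved.

```bash
python3 -c "
from rig import *
print(finish_job())"
```

```text
the job is handed in; nothing more can be done
None
```

The blue pipette now lies across the rest, down in both notches and centred within about 3 mm; it was set down gently and released, the orange pipette was left alone, and the job was handed in at about 9 s, with no verdict returned.

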